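# Push the small square boss home on a cupboard door

### The job

Five wooden bosses stand proud on their dowels in the cupboard door lying on the bench. With the fingertips, gently push the small square one down until it is fully home against the door, without pulling it up, then take the hand away. Do not touch the other four bosses, and do not disturb the glue bottle, the offcut or the mallet.

Things in the scene. Friction and masses are not known exactly. Their poses are not given: they have to be found in the camera images.
- small_square (a joint): Small square boss, to push home: gap in m between the door's face and the underside of its cap. 0 = fully home (cap on the face, a hard stop); 0.012 to 0.019 at the start; drawn up it would reach 0.04. Its 10 mm dowel slides straight up and down with a steady friction of about 3 N (a little more if fast), no spring, and stays where left. Over 45 N is rough.
- small_square_top (a point): Centre of the top face of the small square boss: a light-wood cap 32 x 32 mm, 12 mm thick, its upper 3 mm stepped in to 23 x 23 mm. This point is 12 mm above the cap's underside; z up, x and y along the cap's sides. Fully home it lies 40 mm above the bench.
- door_panel: Cupboard door, fixed, face up on the bench: 240 (x) x 340 (y) x 28 mm; a darker border 28 mm wide rises 4 mm more. Four steel bench dogs (22 mm round, 24 high) just outside its long edges. Origin: centre of the underside, on the bench. Five light-wood bosses stand at its centre and at x +-60, y +-90 mm, in any order.
- large_square: The large square boss, to be left alone: square cap 56 x 56 mm, 12 mm thick, on a 10 mm dowel loose in the door (slides up and down with about 3 N). Origin: centre of the underside of the cap, which stands 12 to 19 mm off the door's face.
- small_round: The small round boss, to be left alone: round cap 32 mm across, 12 mm thick, on a 10 mm dowel loose in the door (slides up and down with about 3 N). Origin: centre of the underside of the cap, which stands 12 to 19 mm off the door's face.
- large_round: The large round boss, to be left alone: round cap 56 mm across, 12 mm thick, on a 10 mm dowel loose in the door (slides up and down with about 3 N). Origin: centre of the underside of the cap, which stands 12 to 19 mm off the door's face.
- bar_boss: The long narrow boss, to be left alone: oblong cap 20 mm (x) by 64 mm (y), 12 mm thick, on a 10 mm dowel loose in the door (slides up and down with about 3 N). Origin: centre of the underside of the cap, which stands 12 to 19 mm off the door's face.
- glue_center (a point): Centre (half-way up) of a loose white glue bottle, 60 mm across, 130 mm high, standing left of the door.
- offcut_center (a point): Centre of a loose wooden offcut, 90 x 60 mm, 40 mm high, lying right of the door.
- mallet_head (a point): Centre of the head (70 x 110 x 60 mm, long side y) of a loose wooden mallet lying near left of the door; its handle, 26 mm thick, leaves along +y of the head and ends 220 mm from the centre.

How it is judged:
By the outcome, as a careful person would: the job done as asked, in the order asked, and still so for the second after the job is handed in, with the robot touching nothing.
It also fails if it takes over 27 s, if anything falls off the work surface, if the arm or the gripper's body presses on something with over 40 N, if the wrist force passes 120 N, or if a joint passes its speed limit or range.

### The arm

A 6-joint arm with a two-finger parallel gripper is mounted at the origin on the work surface. World frame = base frame: x ahead of the robot, y to its left, z up, the work surface at z = 0. Lengths are in m, angles in rad, forces in N, time in s.
With the tool pointing down it reaches from about 0.25 to 0.725 m from the base axis. Payload 9.7 kg.
Tool frame: the origin (TCP) lies midway between the tips of the shut fingers; the grasp point (between the pads) lies 19 mm behind it; z points along the fingers, y is the line along which they close (so a half turn about z gives the same grasp; the last joint's range is limited). The gripper opens to 85 mm and grips with 20 to 120 N. Pads are 22 mm wide; open, the fingers measure 114 mm over their backs; the gripper's body (76 mm by 85 mm) begins 54 mm behind the grasp point. The pads swing forward as they close: fully open they stand 13 mm farther back than shut.
Start: joints at [1.261, 0.087, 0.176, 1.66, 0, 1.571], TCP at [0.168, 0.524, 0.231] pointing down, gripper open.
Joint ranges: [-3.13, 3.13], [-0.85, 1.81], [-1.15, 1.24], [-2.2, 2.28], [-1.44, 1.52], [-3.14, 3.14]. Speed limits (rad/s): [2.22, 2.22, 2.57, 3.14, 3.14, 3.14].

### API

Orientations are given as [roll, pitch, yaw] about the fixed x, y, z axes, in that order (R = Rz(yaw) Ry(pitch) Rx(roll)).
In Python, from cell import telemetry, read_camera, calibration, ticket gives the robot as it stands. The module is installed in compiled form; this text tells all that it offers.
- The arm moves only by the tool step_arm, never from a script. Its argument "series" is a list of rows, each an object with "travel": the shift along the tool's x, y, z in mm, a list of three; "angular": the turn, a rotation vector about the tool's x, y, z in rad, a list of three. A call has 1 to 5 rows; each row is the pose to reach, as a shift and turn from the pose commanded when the call began, along the tool's axes at that moment; what a row does not reach only later rows make up. A row lasts 1/10 s, in which the tool goes at most 50 mm and 8.59 degrees, less where a joint would pass 70% of its speed; a pose out of reach is approached as far as the arm can. A call with a gripper value outside its range is refused whole. "fingers" is the opening, from 0 (shut) to 1 (fully open), set as the call begins (left out, the last holds). The fingers move at their own pace and stop on an object; the grip force is fixed at half the most. Time passes only in rows, so rows that repeat a pose let the fingers close. It gives the time, the measured TCP pose, the force, the opening and the grip force at its end, in the units of the state.
- telemetry.sense(): the state, without advancing time (a new reading comes with each control period).
- read_camera(name): name is "side" or "top" or "wrist"; returns the picture (384x512x3 uint8, red, green, blue); there is no depth.
- calibration(name): a dict with "intrinsics" (3x3 intrinsics, pixels), "R" (3x3) and "t" (3): a world point X has camera coordinates R X + t. Camera axes: x right, y down, z forward; pixel columns grow to the right and rows downward; lengths in m; the calibration is good to about 2 mm. A picture is of the moment at which its call begins: read the wrist's pose just before it. calibration takes no time and is no camera call; for the wrist camera it gives the pose at the moment of the call.
- ticket.sign_off(): hands the job in; it is judged then, once.
The state is a dict: "t": time; "joint_positions": joint angles; "joint_velocities": joint speeds; "joint_efforts": joint torques, N m; "tool_pos": TCP position; "tool_rot": TCP orientation; "wrist_force": force on the tool from outside, world axes, zero at the start; "torque": the same for the moment, N m; "opening": finger opening in m; "grasp_force": force on a finger pad.
Only numpy, scipy, OpenCV 4.12 (cv2) and the standard library are available. Lean on these libraries where they do the work, as an engineer would, in place of code of your own. Each camera call takes 0.05 s, during which the arm holds its last target. There are 200 camera calls.

## Working session

There is one attempt and no reset: what is moved stays moved. The work goes in short steps, Python scripts to look and compute and a tool call to move; the robot and the scene stay as the last step left them, time stands still between calls to the robot, and variables do not carry over. Pictures are saved under pics/ and viewed, at most 10 in all, crops included, and the job is handed in when it is done.

Besides the shell and the picture viewer there is one more tool, called after ">>>" as name(argument=value, ...), one argument or row to a line, values as JSON. step_arm: Moves the arm, as the interface text tells. Its arguments: {"type":"object","properties":{"series":{"type":"array","items":{"type":"object","properties":{"travel":{"type":"array","items":{"type":"number"}},"angular":{"type":"array","items":{"type":"number"}}}}},"fingers":{"type":"number"}},"required":["series"]}

```bash
mkdir -p pics; python3 - <<'E'
from cell import *
import cv2
for n in("top","side"):
    cv2.imwrite(f"pics/{n}0.png",read_camera(n)[:,:,::-1])
    c=calibration(n);print(n,c["intrinsics"],c["R"],c["t"])
s=telemetry.sense();print(s["t"],s["tool_pos"],s["tool_rot"],s["wrist_force"],s["opening"])
E
```

```text
top [[398.49603779   0.         249.07978923]
 [  0.         398.49603779 187.64885371]
 [  0.           0.           1.        ]] [[ 0.01009002 -0.99994816 -0.00136616]
 [-0.99819075 -0.00999128 -0.05929084]
 [ 0.05927412  0.00196193 -0.99823982]] [-0.02013504  0.52118775  1.28633356]
side [[416.20479989   0.         260.70792638]
 [  0.         416.20479989 186.53572374]
 [  0.           0.           1.        ]] [[-0.99866656 -0.04923059 -0.01553881]
 [-0.02539955  0.73060693 -0.68232571]
 [ 0.04494406 -0.68102119 -0.73088314]] [0.50310289 0.08303074 1.13263374]
0.1 [0.16759588 0.52363963 0.23062589] [-3.14036117e+00  3.91144591e-06  2.83184071e+00] [0.21703979 1.15718345 1.26963257] 0.0852776095149721
```

View pics/top0.png

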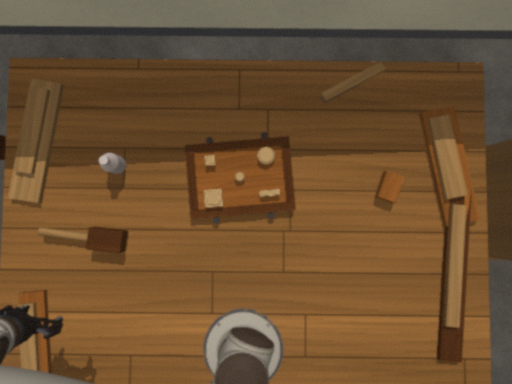

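View pics/side0.png

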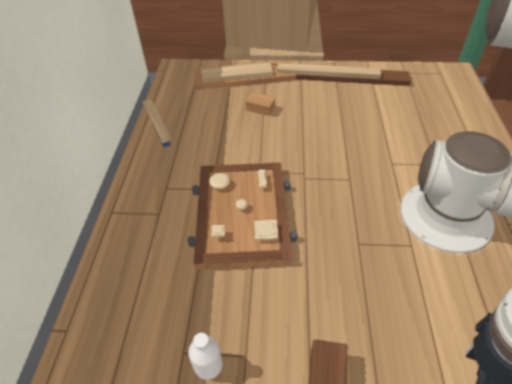

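The top view shows the small square at about (210,160), with the large square at (213,198), the small round at (240,177), the large round at (266,156) and the bar at (270,193). In the side view the small square is at about (218,231). I'll enlarge both.

```bash
python3 - <<'E'
import cv2,numpy as np
a=cv2.imread("pics/top0.png")[130:230,180:300];b=cv2.imread("pics/side0.png")[160:270,185:305]
a=cv2.resize(a[:60,:60],(400,400),interpolation=2);b=cv2.resize(b[50:110,10:70],(400,400),interpolation=2)
cv2.imwrite("pics/crop.png",np.hstack([a,b]))
E
```

```text
(no output)
```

View pics/crop.png

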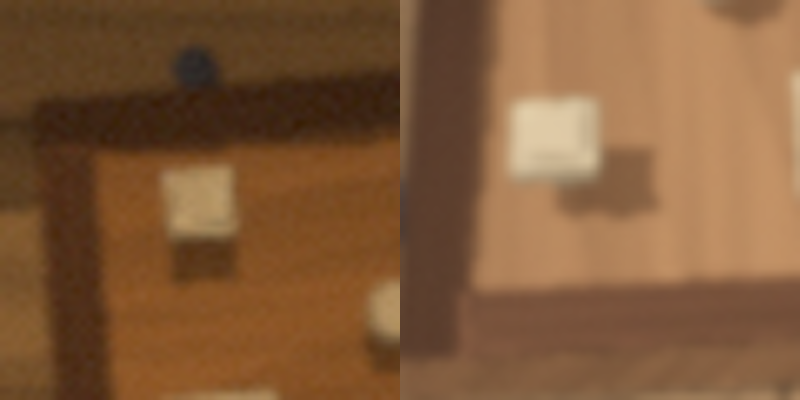

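```bash
cat >h.py <<'E'
from cell import *
import numpy as np
from scipy.spatial.transform import Rotation as Ro
def onz(n,u,v,z):
    c=calibration(n);R=np.array(c["R"]);t=np.array(c["t"])
    d=R.T@np.linalg.solve(c["intrinsics"],[u,v,1]);o=-R.T@t
    return o+d*(z-o[2])/d[2]
def totool(p):
    s=telemetry.sense();return Ro.from_euler("xyz",s["tool_rot"]).inv().apply(np.array(p)-s["tool_pos"])*1000
E
python3 - <<'E'
from h import *
import sys
for z in(.052,.0555,.059):print(z,onz("top",209.6,160,z),onz("side",217.7,230,z))
for n,pts in(("top",[(186,145),(288.5,138),(293.5,209),(195,220)]),("side",[(202,166),(281,164)])):
  for p in pts:print(n,onz(n,*p,.032))
s=telemetry.sense();print(Ro.from_euler("xyz",s["tool_rot"]).as_matrix(),totool([.58,.12,.12]))
E
```

```text
0.052 [0.60624107 0.11179546 0.052     ] [0.60634941 0.10603262 0.052     ]
0.0555 [0.60579201 0.11143728 0.0555    ] [0.60571333 0.10865428 0.0555    ]
0.059 [0.60534295 0.1110791  0.059     ] [0.60507724 0.11127595 0.059     ]
top [0.65702705 0.19124791 0.032     ]
top [ 0.68323524 -0.14135831  0.032     ]
top [ 0.4530612  -0.15840082  0.032     ]
top [0.41461022 0.15762288 0.032     ]
side [ 0.68518233 -0.14353279  0.032     ]
side [ 0.45070003 -0.15986921  0.032     ]
[[-9.52409213e-01  3.04822167e-01 -3.71658900e-04]
 [ 3.04822394e-01  9.52408489e-01 -1.17406992e-03]
 [-3.91144591e-06 -1.23148496e-03 -9.99999242e-01]] [-515.81544609 -258.58366267  110.94643234]
```

>>> step_arm(
  series=[
    {"travel":[-45,-21.6,0],"angular":[0,0,-0.08]},
    {"travel":[-90,-43,0],"angular":[0,0,-0.16]},
    {"travel":[-135,-65,0],"angular":[0,0,-0.24]},
    {"travel":[-180,-86,0],"angular":[0,0,-0.32]},
    {"travel":[-225,-108,0],"angular":[0,0,-0.385]},
  ],
  fingers=0,
)

```text
t: 0.6
tool_pos: [0.35, 0.3508, 0.231]
tool_rot: [-3.141, -0.0, -3.063]
wrist_force: [-0.0, 0.7, 0.8]
opening: 0.0124
grasp_force: 0.0
```

```bash
python3 -c "
from h import *
print(telemetry.sense(),totool([.605,.111,.12]))"
```

```text
{'t': 0.6, 'joint_positions': array([ 7.86645597e-01, -4.32046475e-02,  4.30157026e-02,  1.65722576e+00,
        1.34297633e-05,  7.07829346e-01]), 'joint_velocities': array([-1.00908212e+00, -2.80164028e-02, -3.06620750e-02, -5.00048488e-03,
       -2.21218911e-04, -1.63419653e+00]), 'joint_efforts': array([ 8.47576886e+00, -4.58109641e+01,  4.60873747e+01,  7.31981322e-01,
        1.71492971e-02,  2.57365175e+00]), 'tool_pos': array([0.34995237, 0.35083196, 0.2310496 ]), 'tool_rot': array([-3.14146692e+00, -1.67584691e-04, -3.06277641e+00]), 'wrist_force': array([-0.02522291,  0.74696616,  0.77080297]), 'torque': array([ 0.02363101, -0.06908169,  0.02625415]), 'grasp_force': 0.0, 'opening': 0.01236273062788354} [-235.39138101 -259.15456133  111.04273906]
```

>>> step_arm(
  series=[
    {"travel":[-34,-36,10]},
    {"travel":[-67,-73,20]},
    {"travel":[-100,-109,30]},
    {"travel":[-133,-146,40]},
    {"travel":[-166,-182,50]},
  ],
)

```text
invalid input
```

>>> step_arm(
  series=[
    {"travel":[-35,-38,0]},
    {"travel":[-69,-77,10]},
    {"travel":[-69,-77,30]},
    {"travel":[-69,-77,45]},
    {"travel":[-69,-77,45]},
  ],
)

```text
invalid input
```

```bash
python3 - <<'E'
from h import *
import cv2
s=telemetry.sense();print(s["t"],s["tool_pos"],s["tool_rot"],s["wrist_force"])
c=calibration("wrist");im=read_camera("wrist")[:,:,::-1].copy();cv2.imwrite("pics/w1.png",im)
K=np.array(c["intrinsics"]);
for p in (s["tool_pos"],[.605,.111,.057]):
    q=K@(np.array(c["R"])@p+c["t"]);print(q[:2]/q[2])
a=cv2.resize(read_camera("side")[140:290,160:310,::-1],(600,600),interpolation=2);cv2.imwrite("pics/s1.png",a)
E
```

```text
0.6 [0.34995237 0.35083196 0.2310496 ] [-3.14146692e+00 -1.67584691e-04 -3.06277641e+00] [-0.02522291  0.74696616  0.77080297]
[257.58247965 246.13883988]
[ 75.43440615 334.5995539 ]
```

View pics/w1.png

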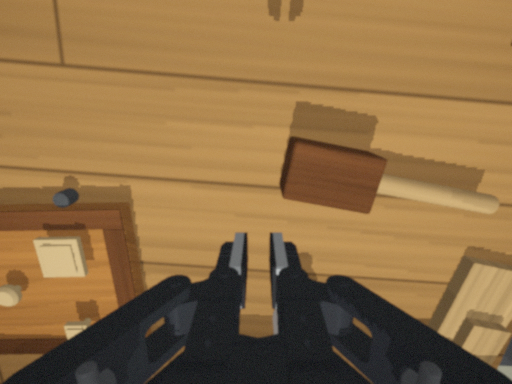

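The moves were refused because every row needs "angular" as well. In this wrist view the small square shows at about (77,327), close to the predicted (75,335). I'll resend with both keys.

>>> step_arm(
  series=[
    {"travel":[-34,-36,0],"angular":[0,0,0]},
    {"travel":[-67,-73,0],"angular":[0,0,0]},
    {"travel":[-100,-109,10],"angular":[0,0,0]},
    {"travel":[-133,-146,20],"angular":[0,0,0]},
    {"travel":[-166,-182,30],"angular":[0,0,0]},
  ],
)

```text
t: 1.2
tool_pos: [0.5288, 0.1824, 0.2008]
tool_rot: [3.141, -0.0, -3.066]
wrist_force: [0.0, 0.9, 0.8]
opening: -0.0001
grasp_force: 0.0
```

>>> step_arm(
  series=[
    {"travel":[-35,-38,0],"angular":[0,0,0]},
    {"travel":[-69,-77,10],"angular":[0,0,0]},
    {"travel":[-69,-77,40],"angular":[0,0,0]},
    {"travel":[-69,-77,65],"angular":[0,0,0]},
    {"travel":[-69,-77,65],"angular":[0,0,0]},
  ],
)

```text
t: 1.7
tool_pos: [0.6008, 0.1117, 0.1319]
tool_rot: [-3.141, -0.007, -3.067]
wrist_force: [-0.7, -0.4, -0.6]
opening: -0.0001
grasp_force: 0.0
```

```bash
python3 - <<'E'
from h import *
import cv2
s=telemetry.sense();print(s["t"],s["tool_pos"],s["tool_rot"],s["wrist_force"],s["opening"])
c=calibration("wrist");im=read_camera("wrist")[:,:,::-1].copy();cv2.imwrite("pics/w2.png",im)
K=np.array(c["intrinsics"]);
for p in (s["tool_pos"],[.605,.111,.057]):
    q=K@(np.array(c["R"])@p+c["t"]);print(q[:2]/q[2])
print(totool([.605,.111,.057]))
E
```

```text
1.7 [0.60075384 0.11166754 0.13193294] [-3.14095297 -0.00694413 -3.06728521] [-0.72428978 -0.42939296 -0.58525563] -6.056856390406056e-05
[257.57270913 246.17647761]
[256.49384284 207.50747026]
[-3.8481151  -1.40393456 77.61986084]
```

View pics/w2.png

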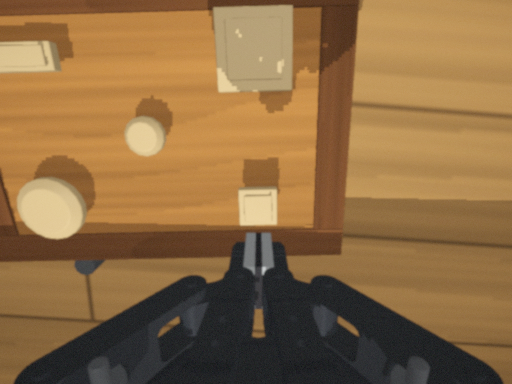

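The small square's cap is centred at (258,206.5), within 1.5 px of the prediction, so the target is (0.6045, 0.112). The fingers are shut. Next I go down to just above the cap.

>>> step_arm(
  series=[
    {"travel":[-3.5,-0.5,15],"angular":[0,0,0]},
    {"travel":[-3.5,-0.5,35],"angular":[0,0,0]},
    {"travel":[-3.5,-0.5,52],"angular":[0,0,0]},
    {"travel":[-3.5,-0.5,62],"angular":[0,0,0]},
    {"travel":[-3.5,-0.5,64],"angular":[0,0,0]},
  ],
)

```text
t: 2.25
tool_pos: [0.6057, 0.1122, 0.0718]
tool_rot: [-3.142, -0.001, -3.066]
wrist_force: [0.4, -0.7, -0.4]
opening: -0.0002
grasp_force: 0.0
```

>>> step_arm(
  series=[
    {"travel":[0,0,0],"angular":[0,0,0]},
    {"travel":[0,0,2],"angular":[0,0,0]},
    {"travel":[0,0,4],"angular":[0,0,0]},
    {"travel":[0,0,6],"angular":[0,0,0]},
    {"travel":[0,0,8],"angular":[0,0,0]},
  ],
)

```text
t: 2.75
tool_pos: [0.6061, 0.1119, 0.0644]
tool_rot: [3.142, 0.0, -3.066]
wrist_force: [0.4, -1.1, -0.9]
opening: 0.0006
grasp_force: 0.0
```

>>> step_arm(
  series=[
    {"travel":[1,0,1],"angular":[0,0,0]},
    {"travel":[1,0,2.5],"angular":[0,0,0]},
    {"travel":[1,0,4],"angular":[0,0,0]},
    {"travel":[1,0,5.5],"angular":[0,0,0]},
    {"travel":[1,0,7],"angular":[0,0,0]},
  ],
)

```text
t: 3.25
tool_pos: [0.605, 0.1117, 0.0575]
tool_rot: [-3.142, 0.0, -3.066]
wrist_force: [-1.0, 0.6, 2.5]
opening: 0.0
grasp_force: 1.4
```

>>> step_arm(
  series=[
    {"travel":[0,0,1],"angular":[0,0,0]},
    {"travel":[0,0,2],"angular":[0,0,0]},
    {"travel":[0,0,3],"angular":[0,0,0]},
    {"travel":[0,0,4],"angular":[0,0,0]},
    {"travel":[0,0,5],"angular":[0,0,0]},
  ],
)

```text
t: 3.75
tool_pos: [0.605, 0.1118, 0.0523]
tool_rot: [3.142, 0.0, -3.066]
wrist_force: [-0.5, -0.2, 3.0]
opening: 0.0003
grasp_force: 1.4
```

Contact came at about z = 0.0575 with roughly 3 N, which is the dowel friction. I'll keep pushing slowly.

>>> step_arm(
  series=[
    {"travel":[0,0,1.5],"angular":[0,0,0]},
    {"travel":[0,0,3],"angular":[0,0,0]},
    {"travel":[0,0,4.5],"angular":[0,0,0]},
    {"travel":[0,0,6],"angular":[0,0,0]},
    {"travel":[0,0,7.5],"angular":[0,0,0]},
  ],
)

```text
t: 4.25
tool_pos: [0.605, 0.1118, 0.0448]
tool_rot: [3.142, 0.0, -3.066]
wrist_force: [-0.7, -0.1, 2.4]
opening: -0.0003
grasp_force: 1.4
```

>>> step_arm(
  series=[
    {"travel":[0,0,0.7],"angular":[0,0,0]},
    {"travel":[0,0,1.4],"angular":[0,0,0]},
    {"travel":[0,0,2],"angular":[0,0,0]},
    {"travel":[0,0,2.5],"angular":[0,0,0]},
    {"travel":[0,0,2.5],"angular":[0,0,0]},
  ],
)

```text
t: 4.75
tool_pos: [0.605, 0.1118, 0.0423]
tool_rot: [-3.142, 0.0, -3.066]
wrist_force: [-0.2, -0.3, 1.3]
opening: -0.0002
grasp_force: 0.9
```

>>> step_arm(
  series=[
    {"travel":[0,0,0.5],"angular":[0,0,0]},
    {"travel":[0,0,1],"angular":[0,0,0]},
    {"travel":[0,0,1.5],"angular":[0,0,0]},
    {"travel":[0,0,2],"angular":[0,0,0]},
    {"travel":[0,0,2],"angular":[0,0,0]},
  ],
)

```text
t: 5.25
tool_pos: [0.605, 0.1118, 0.0403]
tool_rot: [-3.142, -0.0, -3.066]
wrist_force: [-0.3, -0.5, 2.4]
opening: 0.0002
grasp_force: 0.9
```

>>> step_arm(
  series=[
    {"travel":[0,0,0.2],"angular":[0,0,0]},
    {"travel":[0,0,0.4],"angular":[0,0,0]},
    {"travel":[0,0,0.4],"angular":[0,0,0]},
  ],
)

```text
t: 5.55
tool_pos: [0.605, 0.1118, 0.0401]
tool_rot: [3.142, 0.0, -3.066]
wrist_force: [-1.2, -0.6, 3.5]
opening: -0.0003
grasp_force: 1.9
```

>>> step_arm(
  series=[
    {"travel":[0,0,0.3],"angular":[0,0,0]},
    {"travel":[0,0,0.3],"angular":[0,0,0]},
  ],
)

```text
t: 5.75
tool_pos: [0.605, 0.1118, 0.0401]
tool_rot: [-3.142, 0.0, -3.066]
wrist_force: [-2.1, -0.2, 6.2]
opening: 0.0001
grasp_force: 2.9
```

>>> step_arm(
  series=[
    {"travel":[0,0,0.3],"angular":[0,0,0]},
    {"travel":[0,0,0.3],"angular":[0,0,0]},
  ],
)

```text
t: 5.95
tool_pos: [0.605, 0.1118, 0.0401]
tool_rot: [3.142, 0.0, -3.066]
wrist_force: [-3.0, -0.6, 7.3]
opening: 0.0001
grasp_force: 3.9
```

The TCP is stuck at 0.0401 while the force climbs, so the cap is on the hard stop. I'll press a touch firmer to confirm, then lift away.

>>> step_arm(
  series=[
    {"travel":[0,0,0.5],"angular":[0,0,0]},
    {"travel":[0,0,0.8],"angular":[0,0,0]},
    {"travel":[0,0,0.8],"angular":[0,0,0]},
  ],
)

```text
t: 6.25
tool_pos: [0.6051, 0.1118, 0.04]
tool_rot: [3.142, 0.001, -3.066]
wrist_force: [-5.0, -1.4, 13.7]
opening: -0.0002
grasp_force: 6.4
```

>>> step_arm(
  series=[
    {"travel":[0,0,-2],"angular":[0,0,0]},
    {"travel":[0,0,-7],"angular":[0,0,0]},
    {"travel":[0,0,-20],"angular":[0,0,0]},
    {"travel":[0,0,-45],"angular":[0,0,0]},
    {"travel":[0,0,-80],"angular":[0,0,0]},
  ],
)

```text
t: 6.75
tool_pos: [0.6041, 0.1116, 0.1184]
tool_rot: [-3.141, -0.003, -3.066]
wrist_force: [0.0, 0.7, 1.0]
opening: 0.0003
grasp_force: 0.0
```

>>> step_arm(
  series=[
    {"travel":[20,20,-30],"angular":[0,0,0]},
    {"travel":[50,30,-50],"angular":[0,0,0]},
    {"travel":[80,30,-60],"angular":[0,0,0]},
    {"travel":[80,30,-60],"angular":[0,0,0]},
    {"travel":[80,30,-60],"angular":[0,0,0]},
  ],
)

```text
t: 7.25
tool_pos: [0.5231, 0.1358, 0.1798]
tool_rot: [3.141, 0.002, -3.066]
wrist_force: [1.1, 0.1, -0.4]
opening: 0.0002
grasp_force: 0.0
```

```bash
python3 - <<'E'
from h import *
import cv2
s=telemetry.sense();print(s["t"],s["tool_pos"],s["wrist_force"])
a=read_camera("side")[:,:,::-1];a=cv2.resize(a[150:280,180:310],(520,520),interpolation=2);cv2.imwrite("pics/s2.png",a)
E
```

```text
7.25 [0.5231079  0.13584596 0.17982021] [ 1.09055622  0.05098782 -0.43738387]
```

View pics/s2.png

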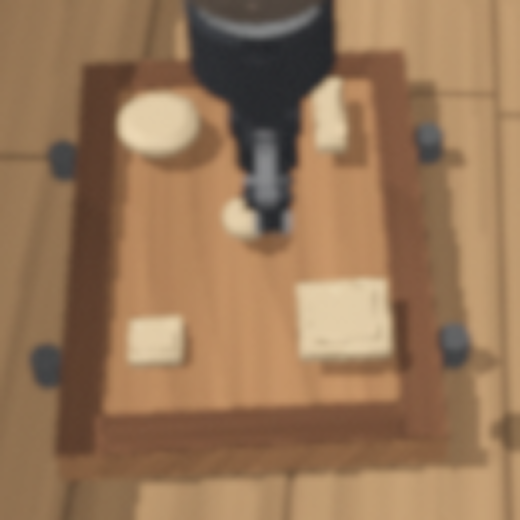

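The small square, at crop (155,340), now sits flush with no shadow gap. The other bosses still stand proud with their shadows, and the hand is clear.

```bash
python3 -c "
from cell import *
print(ticket.sign_off())"
```

```text
the job is handed in; nothing more can be done
None
```

I pushed the small square boss fully home with about 14 N at most, took the hand clear without touching anything else, and handed in the job at about 7 s.

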